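Release the bolt of a board test fixture

TASK

Unlock the hold-down frame of the circuit-board test fixture: press the yellow spring catch down with one fingertip and, while it is held down, push the red tab with the other fingertip so that the bolt slides all the way open. Only once the bolt is fully open let the catch spring back up, so that it locks the bolt open, and move clear. Grasp and lift nothing, and leave the spacer, bottle, parts tub and screwdriver where they are.

Things in the scene. Friction and masses are not known exactly. Their poses are not given: they have to be found in the camera images.
- fixture: Test fixture screwed to the bench, grey deck 20 mm thick. Origin on the bench under the bolt bar; x from operator to board (deck -95 to +175 mm), y the way the bolt opens (deck -140 to +140), z up. Aluminium hold-down frame beyond x 30 mm, 43 mm high; its eye for the bolt's nose at y -112 is 48 mm high. Bolt bar 14 mm wide along y at x 0, top 41 mm; two guides at y -75 and +85, tops 46 mm.
- bolt_tab (a point): Centre of the top of the red upright tab on the bolt, 86 mm above the bench. Tab 28 mm wide (fixture x), 12 mm thick (fixture y), 45 mm tall (41 to 86 mm above the bench); at fixture x 0, y -20 mm when shut, it moves along fixture +y. Between x -34 and +30, y -69 and +79 mm nothing else is higher than 41 mm, save the catch's bracket at x -34.
- catch_pad: Yellow press bar of the spring catch, on the operator's side of the bolt. Origin: centre of its top face, 60.5 mm above the bench when up, at fixture x -52, y -15 mm. Top face 34 mm (fixture x) by 120 mm (fixture y), so a fingertip can slide along it, pressing, while the bolt moves. It moves straight down only; the black housing under it is 42 mm high.
- bolt (a joint): Bolt travel in m: 0 shut (it starts between 0 and 0.003), 0.048 at the stop, fully open. Slides along fixture +y with a friction of about 2 N and stays where it is left. With the catch up it is blocked after 4 mm.
- catch (a joint): Catch travel in m: 0 up, 0.011 fully down; spring about 3 N at the top and 8 N at the bottom. It frees the bolt when pressed more than 0.007. Between bolt travel 0.004 and 0.044 the bolt itself keeps it from rising; beyond 0.044 it springs up behind the bolt's tooth when let go.
- spacer_center (a point): Bystander: centre of a loose brass spacer, 16 mm diameter, 35 mm tall, standing on the deck near its +y end.
- bottle_center (a point): Bystander: centre of a loose white bottle with a blue cap, 44 mm diameter, 95 mm tall, standing beside the fixture on its +y side.
- tub_center (a point): Bystander: centre of a loose blue parts tub, 100 x 75 x 35 mm, beside the fixture on its -y side.
- screwdriver_grip (a point): Bystander: handle of a loose green screwdriver 170 mm long, lying on the bench on the operator's side of the fixture.

How it is judged:
By the outcome, as a careful person would: the job done as asked, in the order asked, and still so for the second after the job is handed in, with the robot touching nothing.
It also fails if it takes over 32 s, if anything falls off the work surface, if the arm or the gripper's body presses on something with over 40 N, if the wrist force passes 120 N, or if a joint passes its speed limit or range.

ROBOT

A 6-joint arm with a two-finger parallel gripper is mounted at the origin on the work surface. World frame = base frame: x ahead of the robot, y to its left, z up, the work surface at z = 0. Lengths are in m, angles in rad, forces in N, time in s.
With the tool pointing down it reaches from about 0.3 to 0.875 m from the base axis. Payload 6.4 kg.
Tool frame: the origin (TCP) lies between the finger pads; the fingertips stand 8 mm ahead of it and the grasp point (between the pads) lies 11 mm behind it; z points along the fingers, x is the direction in which the jaws open and shut, and the axes are right-handed (so a half turn about z gives the same grasp; the last joint's range is limited). The gripper opens to 85 mm and grips with 20 to 120 N. Pads are 22 mm wide; open, the fingers measure 114 mm over their backs; the gripper's body (76 mm by 85 mm) begins 54 mm behind the grasp point. The pads swing forward as they close: fully open they stand 13 mm farther back than shut.
Start: joints at [0.955, 0.181, 1.607, -0, 1.354, -0.206], TCP at [0.229, 0.527, 0.239] pointing down, gripper open.
Joint ranges: [-2.99, 2.99], [-0.89, 2.07], [0.3, 2.58], [-1.14, 4.28], [0, 2.63], [-3.12, 3.12]. Speed limits (rad/s): [2.57, 2.57, 3.01, 3.14, 3.14, 3.14].

INTERFACE

Orientations are given as a unit quaternion [w, x, y, z].
In Python, from bench import ctrl gives the robot as it stands.
- The arm moves only by the tool drive_tool, never from a script. Its argument "commands" is a list of rows, each an object of numbers: "gripper": the closure, from 0 (fully open) to 1 (shut); "dx", "dy", "dz": the shift along the tool's x, y, z in cm; "turn": the turn about the tool's z in degrees. A call has 1 to 20 rows; each row is the pose to reach, as a shift and turn from the pose commanded when the call began, along the tool's axes at that moment; what a row does not reach only later rows make up. A row lasts 1/8 s, in which the tool goes at most 62.5 mm and 10.7 degrees, less where a joint would pass 70% of its speed; a pose out of reach is approached as far as the arm can. A call with a gripper value outside its range is refused whole. The fingers move at their own pace and stop on an object; the grip force is fixed at half the most. Time passes only in rows, so rows that repeat a pose let the fingers close. It gives the time, the measured TCP pose, the force and the opening at its end, in the units of the state.
- ctrl.get_obs(): the state, without advancing time (a new reading comes with each control period).
- ctrl.camera(name): name is "scene" or "top" or "wrist"; returns a dict with "image" (400x640x3 uint8, red, green, blue), "mtx" (3x3 intrinsics, pixels), "k1" (the pictures are not rectified: a ray, as slopes to the right and down, at radius r is drawn at 1 + k1 r^2 times it, then the intrinsics apply), "R" (3x3) and "t" (3): a world point X has camera coordinates R X + t. Camera axes: x right, y down, z forward; pixel columns grow to the right and rows downward; lengths in m; the calibration is good to about 2 mm. A picture is of the moment at which its call begins. There is no depth.
- ctrl.hand_in(): hands the job in, once; it reports no verdict.
The state is a dict: "time_s": time; "q": joint angles; "dq": joint speeds; "joint_efforts": joint torques, N m; "eef_pos": TCP position; "eef_rot": TCP orientation; "wrist_force": force on the tool from outside, world axes, zero at the start; "torque": the same for the moment, N m; "opening": opening from 0.0 (shut) to 1.0 (fully open).
Only numpy, scipy, OpenCV 4.12 (cv2) and the standard library are available. Lean on these libraries where they do the work, as an engineer would, in place of code of your own. Each camera call takes 0.05 s, during which the arm holds its last target.

## Working session

There is one attempt and no reset: what is moved stays moved. The work goes in short steps, Python scripts to look and compute and a tool call to move; the robot and the scene stay as the last step left them, time stands still between calls to the robot, and variables do not carry over. Pictures are saved under pics/ and viewed, and the job is handed in when it is done.

Besides the shell and the picture viewer there is one more tool, called as a command line: name --argument value ..., lists and objects as JSON in quotes. drive_tool: Moves the arm, as the interface text tells. Its arguments: {"type":"object","properties":{"commands":{"type":"array","items":{"type":"object","properties":{"gripper":{"type":"number"},"dx":{"type":"number"},"dy":{"type":"number"},"dz":{"type":"number"},"turn":{"type":"number"}}}}},"required":["commands"]}

```bash
mkdir -p pics; ls; python3 - <<'E'
from bench import ctrl
import cv2,numpy as np
for n in ["scene","top","wrist"]:
    c=ctrl.camera(n); cv2.imwrite(f"pics/{n}0.png",c["image"][:,:,::-1]); np.savez(f"{n}0.npz",**c)
    print(n,c["t"],c["k1"],(-c["R"].T@c["t"]).round(3))
print(ctrl.get_obs())
E
```

```text
pics
scene [-0.55606537 -0.10712421  1.00158533] 0.014002843931366011 [ 0.806 -0.397  0.719]
top [0.05439023 0.59779686 0.89831745] -0.06033502046473304 [0.455 0.026 0.98 ]
wrist [-0.57446515 -0.03908787  0.38015789] -0.04802156032165589 [0.155 0.56  0.372]
{'time_s': 0.15, 'q': array([ 9.54709844e-01,  1.81403818e-01,  1.60774277e+00,  2.01342768e-05,
        1.35378887e+00, -2.06308475e-01]), 'dq': array([ 8.58892916e-05, -2.02311339e-03, -2.26263641e-03,  3.61618401e-04,
        2.60575580e-03, -1.13922626e-03]), 'joint_efforts': array([ 5.25872638e-04, -4.45265079e+01, -3.51694071e+01, -2.47678036e-04,
        5.96705635e-03,  5.27919511e-06]), 'eef_pos': array([0.22883408, 0.52707534, 0.23858947]), 'eef_rot': array([ 2.36266719e-04,  8.36184514e-01,  5.48447817e-01, -6.28532554e-04]), 'wrist_force': array([-0.7329328 , -1.06254842,  0.88554937]), 'torque': array([-0.0166293 , -0.00841803, -0.01814975]), 'opening': 0.9980882076485176}
```

View pics/scene0.png

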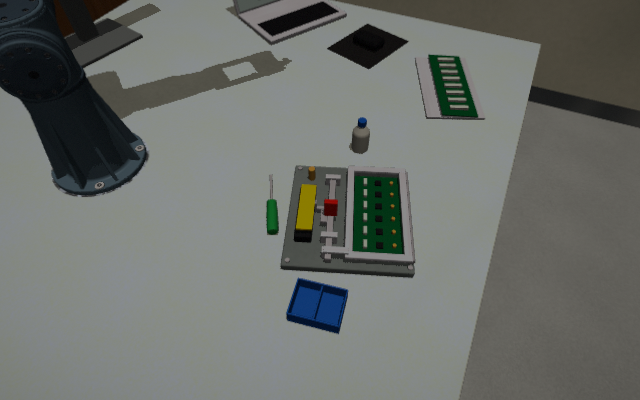

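View pics/top0.png

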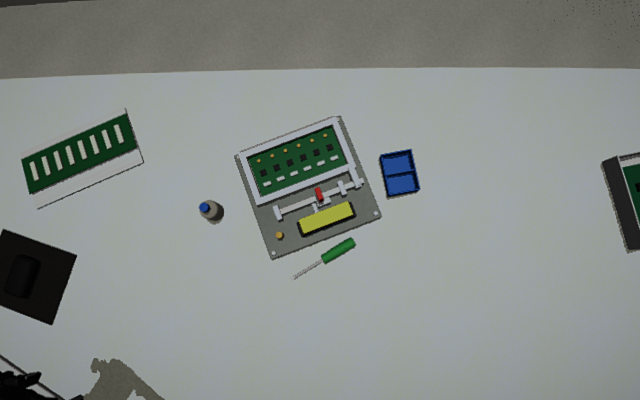

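View pics/wrist0.png

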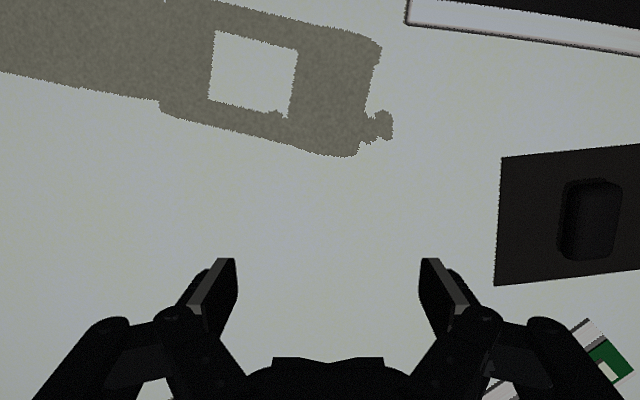

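The top and scene views show the fixture upright: yellow bar at about (327,218) in the top view and red tab at about (319,194). The spacer (279,236) and bottle (210,211) are on its left, which is fixture +y. The tub is on the right at (399,173), and the screwdriver is below at (330,256).

```bash
cat > h.py <<'E'
import cv2,numpy as np
def ray(c,uv,z):
    uv=np.asarray(uv,float).reshape(-1,1,2)
    d=np.array([float(c["k1"]),0,0,0,0])
    n=cv2.undistortPoints(uv,np.array(c["mtx"],float),d).reshape(-1,2)
    r=np.c_[n,np.ones(len(n))]@c["R"]; o=-c["R"].T@c["t"]
    return o+r*((z-o[2])/r[:,2])[:,None]
def proj(c,X):
    d=np.array([float(c["k1"]),0,0,0,0])
    return cv2.projectPoints(np.asarray(X,float).reshape(-1,1,3),cv2.Rodrigues(c["R"])[0],np.array(c["t"],float),np.array(c["mtx"],float),d)[0].reshape(-1,2)
def mask(c,col):
    h=cv2.cvtColor(np.ascontiguousarray(c["image"]),cv2.COLOR_RGB2HSV)
    if col=="y": return cv2.inRange(h,(24,120,60),(36,255,255))
    if col=="r": return cv2.inRange(h,(0,150,50),(8,255,255))|cv2.inRange(h,(172,150,50),(180,255,255))
def big(m):
    cs,_=cv2.findContours(m,cv2.RETR_EXTERNAL,cv2.CHAIN_APPROX_NONE)
    return max(cs,key=cv2.contourArea).reshape(-1,2)
E
python3 - <<'E'
from h import *
for n in ["top","scene"]:
    c=dict(np.load(n+"0.npz"))
    k=big(mask(c,"y")); w=ray(c,k,0.0605)
    print(n,"pad rect",cv2.minAreaRect(w[:,:2].astype(np.float32)*1000))
    k=big(mask(c,"r")); w=ray(c,k,0.086)
    print("red bbox",k.min(0),k.max(0)," tab rect",cv2.minAreaRect(w[:,:2].astype(np.float32)*1000))
    im=c["image"]; x0,y0=(230,110) if n=="top" else (270,155)
    cr=cv2.resize(im[y0:y0+130,x0:x0+160],None,fx=5,fy=4.6,interpolation=cv2.INTER_CUBIC)
    cv2.imwrite(f"pics/{n}_crop.png",cr[:,:,::-1])
E
```

```text
top pad rect ((558.1068115234375, 51.728607177734375), (34.221458435058594, 121.20388793945312), 21.0787353515625)
red bbox [315 187] [322 199]  tab rect ((608.012451171875, 65.79878997802734), (27.02898406982422, 10.516899108886719), 18.272096633911133)
scene pad rect ((560.2052001953125, 50.16648483276367), (33.91281509399414, 122.06266021728516), 21.092830657958984)
red bbox [324 199] [337 215]  tab rect ((616.4164428710938, 50.68983459472656), (26.87879180908203, 41.189701080322266), 24.79767417907715)
```

View pics/top_crop.png

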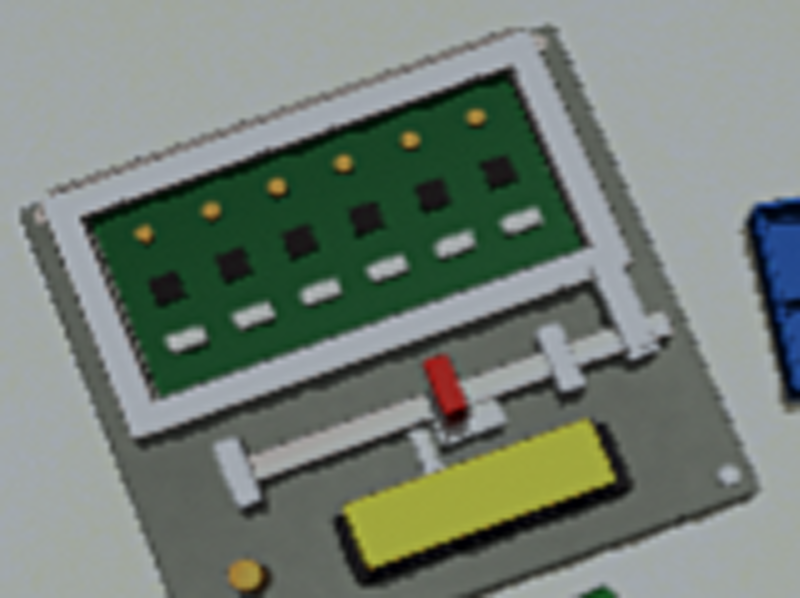

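View pics/scene_crop.png

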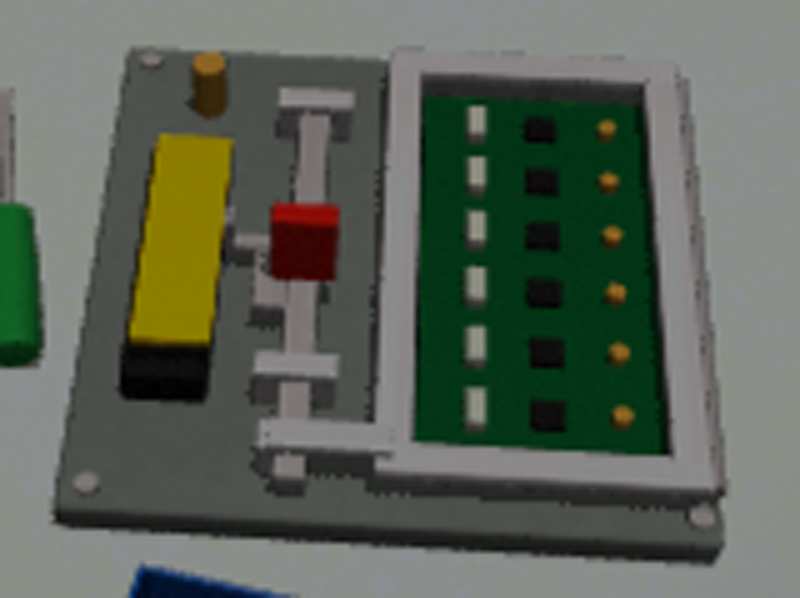

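```bash
cat >> h.py <<'E'
from scipy.spatial.transform import Rotation as Ro
YAW=np.radians(21.08); EX=np.array([np.cos(YAW),np.sin(YAW)]); EY=np.array([-EX[1],EX[0]])
PAD=np.array([.5592,.0509]); ORG=PAD+.052*EX+.015*EY
def f2w(x,y): return ORG+x*EX+y*EY
def w2f(p): p=np.asarray(p)[:2]-ORG; return np.array([p@EX,p@EY])
def tool(o):
    q=o["eef_rot"]; return Ro.from_quat([q[1],q[2],q[3],q[0]]).as_matrix()
def shift(o,x,y,z):
    R=tool(o); d=R.T@(np.r_[f2w(x,y),z]-o["eef_pos"])
    a=np.arctan2(R[1,0],R[0,0]); return d*100, np.degrees(a-YAW)
E
python3 - <<'E'
from h import *
from bench import ctrl
o=ctrl.get_obs(); print(ORG,f2w(-.026,-.045),shift(o,-.026,-.045,.16))
E
```

```text
[0.60232505 0.08359909] [0.59425019 0.03225908] (array([-30.81607485,  53.23251861,   7.88366597]), np.float64(45.4412115378851))
```

drive_tool --commands '[{"dx": -30.8,"dy": 53.2,"dz": 0,"turn": 45.4,"gripper": 0.53},{"dx": -30.8,"dy": 53.2,"dz": 0,"turn": 45.4,"gripper": 0.53},{"dx": -30.8,"dy": 53.2,"dz": 0,"turn": 45.4,"gripper": 0.53},{"dx": -30.8,"dy": 53.2,"dz": 0,"turn": 45.4,"gripper": 0.53},{"dx": -30.8,"dy": 53.2,"dz": 0,"turn": 45.4,"gripper": 0.53},{"dx": -30.8,"dy": 53.2,"dz": 0,"turn": 45.4,"gripper": 0.53},{"dx": -30.8,"dy": 53.2,"dz": 0,"turn": 45.4,"gripper": 0.53},{"dx": -30.8,"dy": 53.2,"dz": 0,"turn": 45.4,"gripper": 0.53},{"dx": -30.8,"dy": 53.2,"dz": 0,"turn": 45.4,"gripper": 0.53},{"dx": -30.8,"dy": 53.2,"dz": 0,"turn": 45.4,"gripper": 0.53},{"dx": -30.8,"dy": 53.2,"dz": 4,"turn": 45.4,"gripper": 0.53},{"dx": -30.8,"dy": 53.2,"dz": 7.9,"turn": 45.4,"gripper": 0.53},{"dx": -30.8,"dy": 53.2,"dz": 7.9,"turn": 45.4,"gripper": 0.53},{"dx": -30.8,"dy": 53.2,"dz": 7.9,"turn": 45.4,"gripper": 0.53}]'

```text
time_s: 1.9
eef_pos: [0.595, 0.033, 0.1616]
eef_rot: [0.0, 0.983, 0.183, 0.001]
wrist_force: [1.1, -0.9, 0.9]
opening: 0.468
```

```bash
python3 - <<'E'
from h import *
from bench import ctrl
o=ctrl.get_obs(); print(o["time_s"],o["eef_pos"],o["opening"],o["wrist_force"],w2f(o["eef_pos"]),shift(o,-.026,-.045,.09))
for n in ["scene","top","wrist"]:
    c=ctrl.camera(n); cv2.imwrite(f"pics/{n}1.png",c["image"][:,:,::-1]); np.savez(f"{n}1.npz",**c)
E
```

```text
1.9 [0.59504755 0.03300622 0.16163719] 0.4681683466857566 [ 1.14191316 -0.93441433  0.92285281] [-0.02498727 -0.04458965] (array([-0.11037793,  0.03556535,  7.16361397]), np.float64(0.05659685749350864))
```

View pics/wrist1.png

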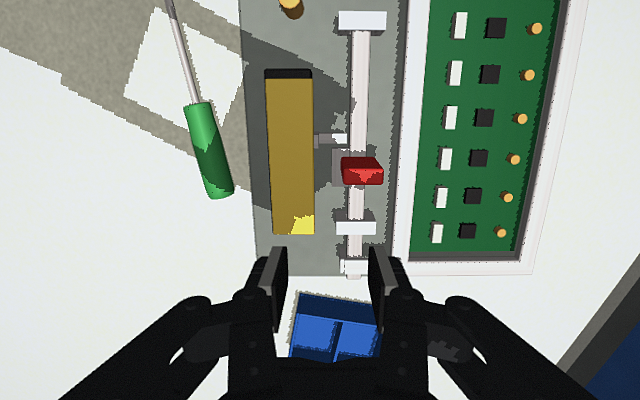

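View pics/scene1.png

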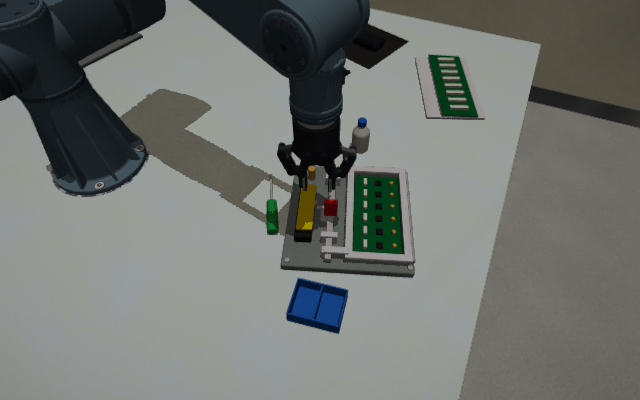

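```bash
python3 - <<'E'
from h import *
c=dict(np.load("wrist1.npz"))
cr=c["image"][220:350,230:420]; cv2.imwrite("pics/wc.png",cv2.resize(cr,None,fx=4.2,fy=4.2,interpolation=cv2.INTER_CUBIC)[:,:,::-1])
print((-c["R"].T@c["t"]), w2f((-c["R"].T@c["t"])))
for z in (.15,.155,.16):
    for uv in [(272,250),(287,248),(370,249),(385,250)]:
        print(z,uv,(w2f(ray(c,uv,z)[0])*1000).round(1))
E
```

```text
[0.56602224 0.10812909 0.29630349] [-0.02505066  0.03594551]
0.15 (272, 250) [-53. -40.]
0.15 (287, 248) [-45.3 -38.9]
0.15 (370, 249) [ -2.8 -39.5]
0.15 (385, 250) [  5.  -40.1]
0.155 (272, 250) [-52.1 -37.4]
0.155 (287, 248) [-44.6 -36.3]
0.155 (370, 249) [ -3.6 -37. ]
0.155 (385, 250) [  3.9 -37.5]
0.16 (272, 250) [-51.1 -34.8]
0.16 (287, 248) [-43.9 -33.8]
0.16 (370, 249) [ -4.3 -34.4]
0.16 (385, 250) [  2.9 -34.9]
```

View pics/wc.png

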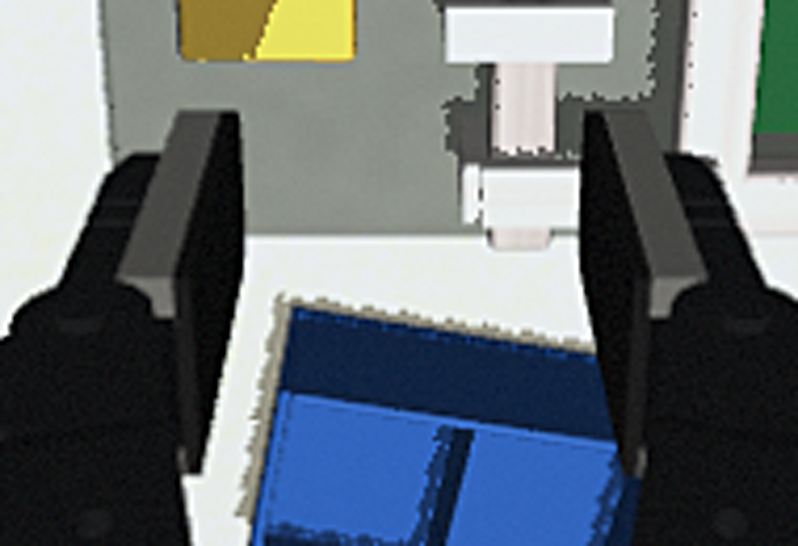

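The wrist view shows the jaws straddling correctly. The left tip sits over the yellow bar at x -51 to -44. The right tip is level with the tab at x -4 to +3, about 8 mm short of its -y face. The tips are about 1.5 mm below the TCP.

drive_tool --commands '[{"dz": 4,"gripper": 0.53},{"dz": 7,"gripper": 0.53},{"dz": 9,"gripper": 0.53},{"dz": 9,"gripper": 0.53},{"dz": 9,"gripper": 0.53}]'

```text
invalid input at $.commands[0]: expected keys gripper, dx, dy, dz, turn
```

```bash
python3 - <<'E'
from h import *
from bench import ctrl
o=ctrl.get_obs(); print(o["time_s"],o["eef_pos"],o["opening"],o["wrist_force"],w2f(o["eef_pos"]))
a=[]
for n in ["scene","wrist"]:
    c=ctrl.camera(n); np.savez(f"{n}2.npz",**c)
    im=c["image"]; im=cv2.resize(im[150:280,250:450],(800,520),interpolation=cv2.INTER_CUBIC) if n=="scene" else im
    cv2.imwrite(f"pics/{n}2.png",im[:,:,::-1])
E
```

```text
2.05 [0.59563528 0.03300002 0.16256882] 0.4733648333444575 [-0.48644267  0.47747486 -0.17666884] [-0.02444111 -0.04480682]
```

View pics/wrist2.png

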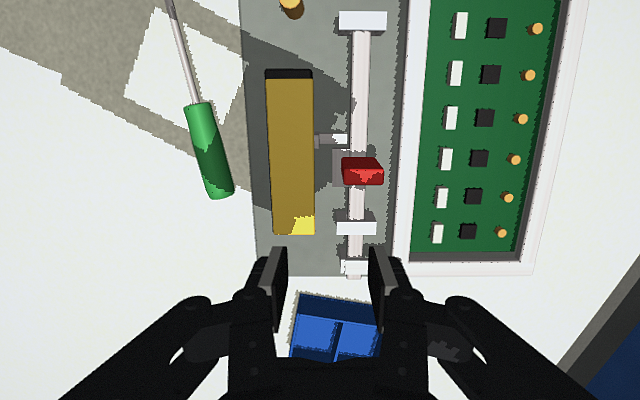

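View pics/scene2.png

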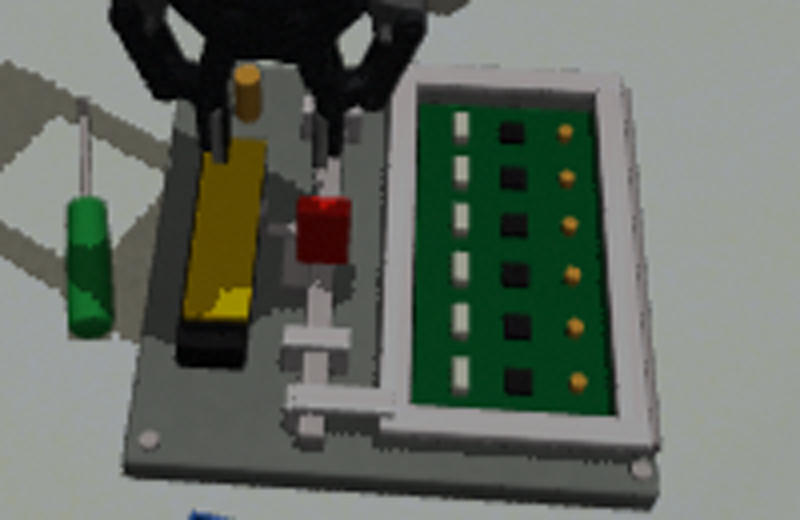

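The move was refused because every row needs all five keys, so nothing has changed. I'll resend it.

drive_tool --commands '[{"dx": 0,"dy": 0,"dz": 4,"turn": 0,"gripper": 0.53},{"dx": 0,"dy": 0,"dz": 7,"turn": 0,"gripper": 0.53},{"dx": 0,"dy": 0,"dz": 9,"turn": 0,"gripper": 0.53},{"dx": 0,"dy": 0,"dz": 9,"turn": 0,"gripper": 0.53},{"dx": 0,"dy": 0,"dz": 9,"turn": 0,"gripper": 0.53}]'

```text
time_s: 2.78
eef_pos: [0.5954, 0.0328, 0.0716]
eef_rot: [0.0, 0.983, 0.183, 0.001]
wrist_force: [0.5, -0.1, 0.4]
opening: 0.47
```

```bash
python3 - <<'E'
from h import *
from bench import ctrl
o=ctrl.get_obs(); print(o["time_s"],o["eef_pos"],o["opening"],o["wrist_force"],w2f(o["eef_pos"]))
for n in ["scene","wrist"]:
    c=ctrl.camera(n); np.savez(f"{n}2.npz",**c)
    im=c["image"]; im=cv2.resize(im[150:280,250:450],(800,520),interpolation=cv2.INTER_CUBIC) if n=="scene" else im
    cv2.imwrite(f"pics/{n}3.png",im[:,:,::-1])
E
```

```text
2.775 [0.59537682 0.03283602 0.07162011] 0.4698460264874536 [ 0.53896763 -0.13638916  0.40391952] [-0.02474125 -0.04486688]
```

View pics/wrist3.png

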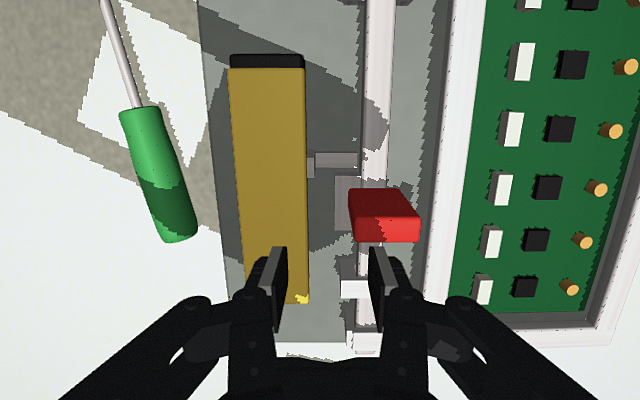

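View pics/scene3.png

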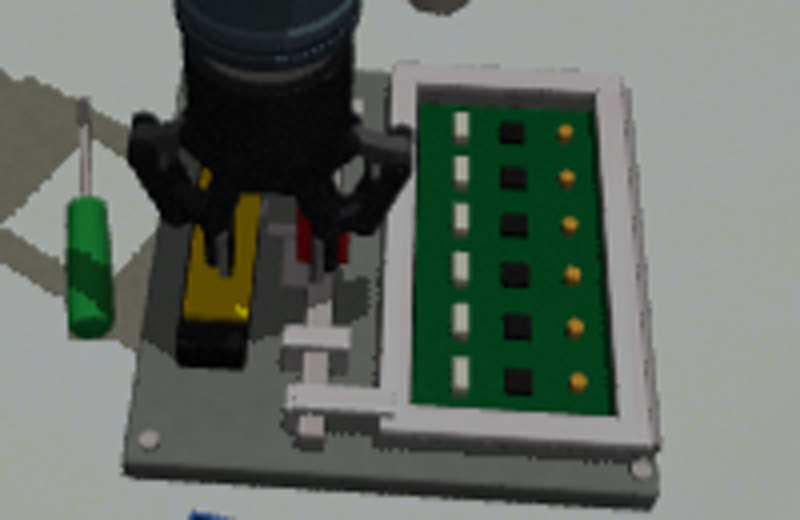

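In both views the tips are low: the left one is just above the yellow bar, the right one beside the red tab's -y face with nothing touched yet. Now I'll press.

drive_tool --commands '[{"dx": 0,"dy": 0,"dz": 0.6,"turn": 0,"gripper": 0.53},{"dx": 0,"dy": 0,"dz": 1.0,"turn": 0,"gripper": 0.53},{"dx": 0,"dy": 0,"dz": 1.4,"turn": 0,"gripper": 0.53},{"dx": 0,"dy": 0,"dz": 1.4,"turn": 0,"gripper": 0.53}]'

```text
time_s: 3.38
eef_pos: [0.5957, 0.0328, 0.0572]
eef_rot: [0.0, 0.983, 0.183, 0.001]
wrist_force: [0.5, 0.2, 7.4]
opening: 0.474
```

drive_tool --commands '[{"dx": 0,"dy": 0,"dz": 0.2,"turn": 0,"gripper": 0.53},{"dx": 0,"dy": 0,"dz": 0.2,"turn": 0,"gripper": 0.53}]'

```text
time_s: 3.62
eef_pos: [0.5957, 0.0328, 0.0559]
eef_rot: [0.0, 0.983, 0.183, 0.001]
wrist_force: [0.7, 0.7, 9.5]
opening: 0.47
```

```bash
python3 - <<'E'
from h import *
from bench import ctrl
o=ctrl.get_obs(); print(o["time_s"],o["eef_pos"],o["opening"],o["wrist_force"],w2f(o["eef_pos"]))
for n in ["scene","wrist"]:
    c=ctrl.camera(n); np.savez(f"{n}4.npz",**c)
    im=c["image"]; im=cv2.resize(im[150:280,250:450],(800,520),interpolation=cv2.INTER_CUBIC) if n=="scene" else im
    cv2.imwrite(f"pics/{n}4.png",im[:,:,::-1])
    print(ctrl.get_obs()["wrist_force"],ctrl.get_obs()["eef_pos"])
E
```

```text
3.625 [0.59574028 0.03276225 0.05587055] 0.4700419708596503 [0.68705757 0.72539313 9.51580538] [-0.02442865 -0.04506644]
[0.53851781 0.41474266 9.88074431] [0.59573536 0.03276519 0.05584846]
[1.52320463 0.19287402 9.30005865] [0.59573812 0.03275531 0.05587535]
```

View pics/wrist4.png

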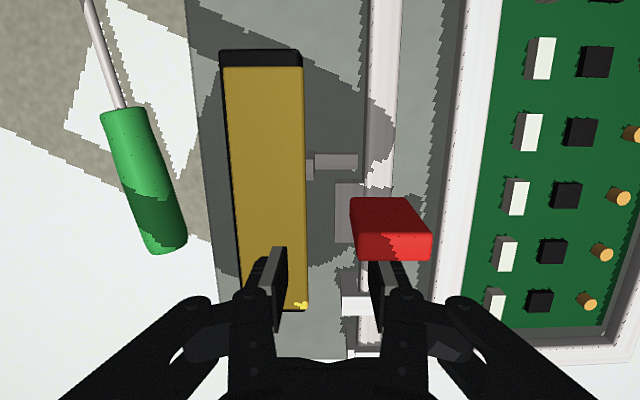

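View pics/scene4.png

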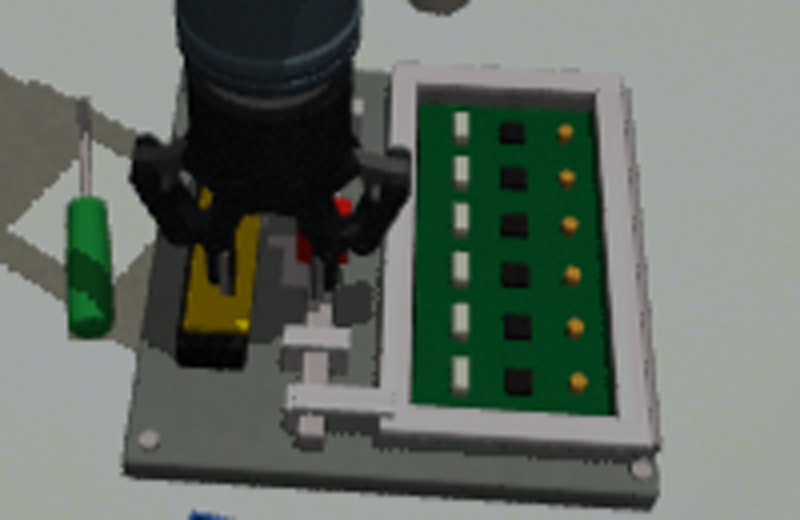

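Force is now 9.5 N, above the 8 N spring limit, and the arm fell short of the commanded depth, so the catch is at its bottom. Next I slide toward fixture +y, which is tool -y, while still pressing.

drive_tool --commands '[{"dx": 0,"dy": -0.5,"dz": 0,"turn": 0,"gripper": 0.53},{"dx": 0,"dy": -0.9,"dz": 0,"turn": 0,"gripper": 0.53},{"dx": 0,"dy": -1.3,"dz": 0,"turn": 0,"gripper": 0.53},{"dx": 0,"dy": -1.7,"dz": 0,"turn": 0,"gripper": 0.53},{"dx": 0,"dy": -2.0,"dz": 0,"turn": 0,"gripper": 0.53},{"dx": 0,"dy": -2.0,"dz": 0,"turn": 0,"gripper": 0.53}]'

```text
time_s: 4.47
eef_pos: [0.5893, 0.0499, 0.056]
eef_rot: [0.002, 0.983, 0.183, 0.002]
wrist_force: [2.2, -6.4, 8.0]
opening: 0.469
```

```bash
python3 - <<'E'
from h import *
from bench import ctrl
o=ctrl.get_obs(); print(o["time_s"],o["eef_pos"],o["opening"],o["wrist_force"],w2f(o["eef_pos"]))
for n in ["wrist"]:
    c=ctrl.camera(n); np.savez(f"{n}5.npz",**c)
    cv2.imwrite(f"pics/{n}5.png",c["image"][:,:,::-1])
E
```

```text
4.475 [0.58930863 0.04987675 0.05601629] 0.46881836302811486 [ 2.15366812 -6.42379286  8.00222437] [-0.0242743  -0.02678398]
```

View pics/wrist5.png

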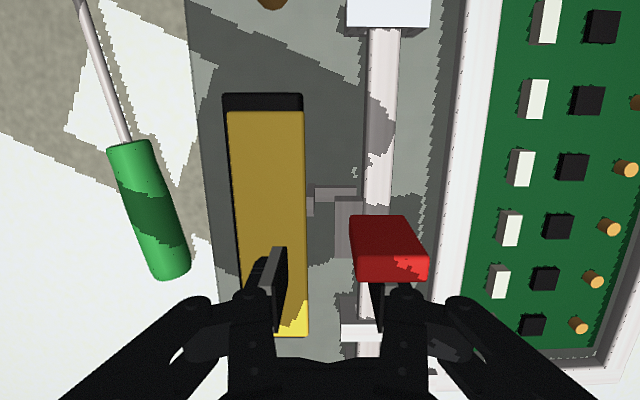

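```bash
cat > tab.py <<'E'
from h import *
import sys
def tab(c):
    k=big(mask(c,"r")); return w2f(ray(c,k[k[:,1].argmin()],.086)[0])*1000
for f in sys.argv[1:]:
    c=dict(np.load(f)); k=big(mask(c,"r"))
    top=k[k[:,1]==k[:,1].min()].mean(0)   # +y top edge
    print(f,top,(w2f(ray(c,top,.086)[0])*1000).round(1))
E
python3 tab.py wrist1.npz wrist2.npz wrist4.npz wrist5.npz
```

```text
wrist1.npz [357.5 157. ] [-4.3 -4.2]
wrist2.npz [374. 188.] [-6.6  0.7]
wrist4.npz [377.5 197. ] [-7.6  2.1]
wrist5.npz [376.5 215. ] [-7.5 13.9]
```

The tab moved about 12 mm, well past the 4 mm block, so the catch is released and the bolt is sliding. I'll continue.

drive_tool --commands '[{"dx": 0,"dy": -0.4,"dz": 0.05,"turn": 0,"gripper": 0.53},{"dx": 0,"dy": -0.8,"dz": 0.05,"turn": 0,"gripper": 0.53},{"dx": 0,"dy": -1.2,"dz": 0.05,"turn": 0,"gripper": 0.53},{"dx": 0,"dy": -1.6,"dz": 0.05,"turn": 0,"gripper": 0.53},{"dx": 0,"dy": -2.0,"dz": 0.05,"turn": 0,"gripper": 0.53},{"dx": 0,"dy": -2.4,"dz": 0.05,"turn": 0,"gripper": 0.53},{"dx": 0,"dy": -2.8,"dz": 0.05,"turn": 0,"gripper": 0.53},{"dx": 0,"dy": -3.1,"dz": 0.05,"turn": 0,"gripper": 0.53},{"dx": 0,"dy": -3.1,"dz": 0.05,"turn": 0,"gripper": 0.53}]'

```text
time_s: 5.65
eef_pos: [0.5786, 0.0785, 0.056]
eef_rot: [0.002, 0.983, 0.184, 0.002]
wrist_force: [2.5, -7.0, 10.7]
opening: 0.47
```

drive_tool --commands '[{"dx": 0,"dy": -0.2,"dz": 0,"turn": 0,"gripper": 0.53},{"dx": 0,"dy": -0.2,"dz": 0,"turn": 0,"gripper": 0.53}]'

```text
time_s: 5.9
eef_pos: [0.5779, 0.0802, 0.056]
eef_rot: [0.002, 0.983, 0.183, 0.002]
wrist_force: [1.5, -7.7, 10.0]
opening: 0.472
```

```bash
python3 - <<'E'
from h import *
from bench import ctrl
o=ctrl.get_obs(); print(o["time_s"],o["eef_pos"],o["opening"],o["wrist_force"],w2f(o["eef_pos"]))
for n in ["wrist"]:
    c=ctrl.camera(n); np.savez(f"{n}6.npz",**c)
    cv2.imwrite(f"pics/{n}6.png",c["image"][:,:,::-1])
E
python3 tab.py wrist6.npz
```

```text
5.9 [0.57787349 0.08024063 0.05596332] 0.4717019135986372 [ 1.48705283 -7.67716714 10.00141793] [-0.02402317  0.00566081]
wrist6.npz [376.5 215. ] [-7.3 46.3]
```

View pics/wrist6.png

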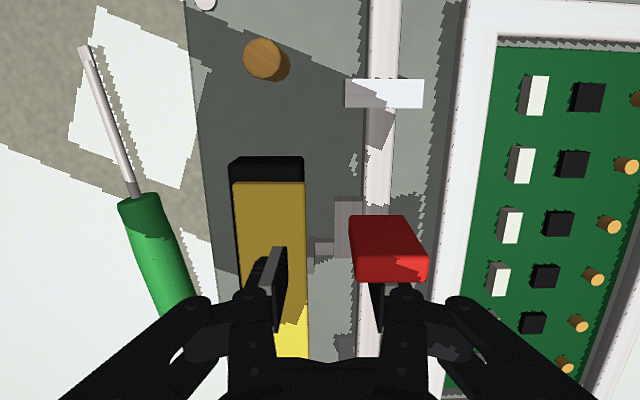

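The tab has travelled about 44 mm and there is no jump in force at a stop yet. I'll keep pushing in small steps.

drive_tool --commands '[{"dx": 0,"dy": -0.2,"dz": 0,"turn": 0,"gripper": 0.53},{"dx": 0,"dy": -0.2,"dz": 0,"turn": 0,"gripper": 0.53}]'

```text
time_s: 6.2
eef_pos: [0.5772, 0.0821, 0.0559]
eef_rot: [0.002, 0.983, 0.183, 0.002]
wrist_force: [1.8, -8.4, 10.3]
opening: 0.469
```

drive_tool --commands '[{"dx": 0,"dy": -0.2,"dz": 0,"turn": 0,"gripper": 0.53},{"dx": 0,"dy": -0.2,"dz": 0,"turn": 0,"gripper": 0.53}]'

```text
time_s: 6.45
eef_pos: [0.5764, 0.084, 0.056]
eef_rot: [0.002, 0.983, 0.183, 0.002]
wrist_force: [3.1, -7.5, 9.4]
opening: 0.466
```

drive_tool --commands '[{"dx": 0,"dy": -0.2,"dz": 0,"turn": 0,"gripper": 0.53},{"dx": 0,"dy": -0.2,"dz": 0,"turn": 0,"gripper": 0.53}]'

```text
time_s: 6.7
eef_pos: [0.5757, 0.0859, 0.056]
eef_rot: [0.002, 0.983, 0.183, 0.002]
wrist_force: [2.1, -8.4, 10.0]
opening: 0.467
```

drive_tool --commands '[{"dx": 0,"dy": -0.2,"dz": 0,"turn": 0,"gripper": 0.53},{"dx": 0,"dy": -0.2,"dz": 0,"turn": 0,"gripper": 0.53}]'

```text
time_s: 6.95
eef_pos: [0.5755, 0.0865, 0.056]
eef_rot: [0.003, 0.983, 0.183, 0.003]
wrist_force: [3.4, -12.6, 8.8]
opening: 0.468
```

drive_tool --commands '[{"dx": 0,"dy": -0.2,"dz": 0,"turn": 0,"gripper": 0.53},{"dx": 0,"dy": -0.2,"dz": 0,"turn": 0,"gripper": 0.53}]'

```text
time_s: 7.2
eef_pos: [0.5755, 0.0866, 0.056]
eef_rot: [0.004, 0.983, 0.183, 0.003]
wrist_force: [4.8, -19.5, 7.4]
opening: 0.47
```

```bash
python3 - <<'E'
from h import *
from bench import ctrl
o=ctrl.get_obs(); print(o["time_s"],o["eef_pos"],o["opening"],o["wrist_force"],w2f(o["eef_pos"]))
c=ctrl.camera("wrist"); np.savez("wrist7.npz",**c); cv2.imwrite("pics/wrist7.png",c["image"][:,:,::-1])
E
python3 tab.py wrist7.npz
```

```text
7.2 [0.5754881  0.08663476 0.05603448] 0.46950578160538925 [  4.78222476 -19.48524058   7.36380575] [-0.02394915  0.012485  ]
wrist7.npz [376.5 215. ] [-7.2 53.3]
```

View pics/wrist7.png

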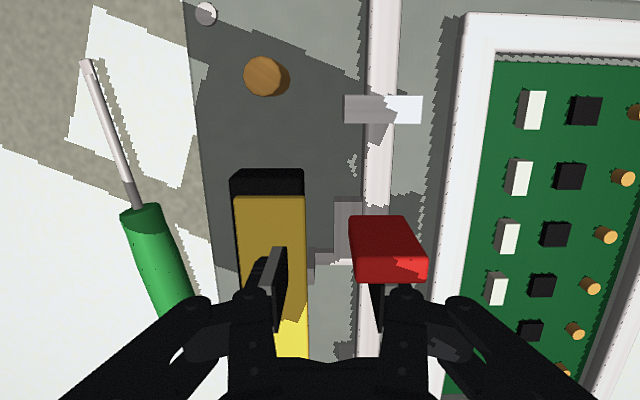

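The bolt is at its stop: lateral force rose to 20 N with no further motion. I'll ease the side force, then lift straight up so the catch springs up, then move clear.

drive_tool --commands '[{"dx": 0,"dy": 0.3,"dz": 0,"turn": 0,"gripper": 0.53},{"dx": 0,"dy": 0.3,"dz": -0.4,"turn": 0,"gripper": 0.53},{"dx": 0,"dy": 0.3,"dz": -0.8,"turn": 0,"gripper": 0.53},{"dx": 0,"dy": 0.4,"dz": -1.2,"turn": 0,"gripper": 0.53},{"dx": 0,"dy": 0.6,"dz": -1.8,"turn": 0,"gripper": 0.53},{"dx": 0,"dy": 1.0,"dz": -2.4,"turn": 0,"gripper": 0.53},{"dx": 0,"dy": 1.0,"dz": -4,"turn": 0,"gripper": 0.53},{"dx": 0,"dy": 1.0,"dz": -7,"turn": 0,"gripper": 0.53},{"dx": 0,"dy": 1.0,"dz": -11,"turn": 0,"gripper": 0.53},{"dx": 0,"dy": 1.0,"dz": -15,"turn": 0,"gripper": 0.53},{"dx": 0,"dy": 1.0,"dz": -18,"turn": 0,"gripper": 0.53},{"dx": 0,"dy": 1.0,"dz": -18,"turn": 0,"gripper": 0.53}]'

```text
time_s: 8.75
eef_pos: [0.5769, 0.0826, 0.2379]
eef_rot: [0.001, 0.983, 0.184, 0.003]
wrist_force: [-0.2, 0.7, 0.0]
opening: 0.472
```

```bash
python3 - <<'E'
from h import *
from bench import ctrl
o=ctrl.get_obs(); print(o["time_s"],o["eef_pos"],o["opening"],o["wrist_force"],w2f(o["eef_pos"]))
for n in ["scene","wrist","top"]:
    c=ctrl.camera(n); np.savez(f"{n}8.npz",**c)
    im=c["image"]; im=cv2.resize(im[110:290,230:470],(800,600),interpolation=cv2.INTER_CUBIC) if n=="scene" else im
    cv2.imwrite(f"pics/{n}8.png",im[:,:,::-1])
E
```

```text
8.75 [0.57693225 0.08263735 0.23787767] 0.47214632602778966 [-0.23617433  0.7299156   0.03856816] [-0.0240394   0.00823568]
```

View pics/wrist8.png

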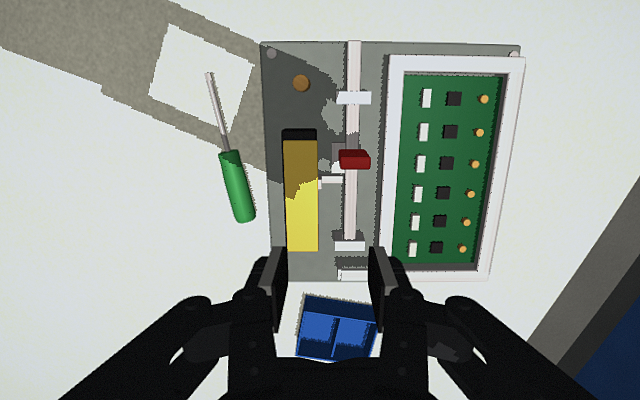

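View pics/scene8.png

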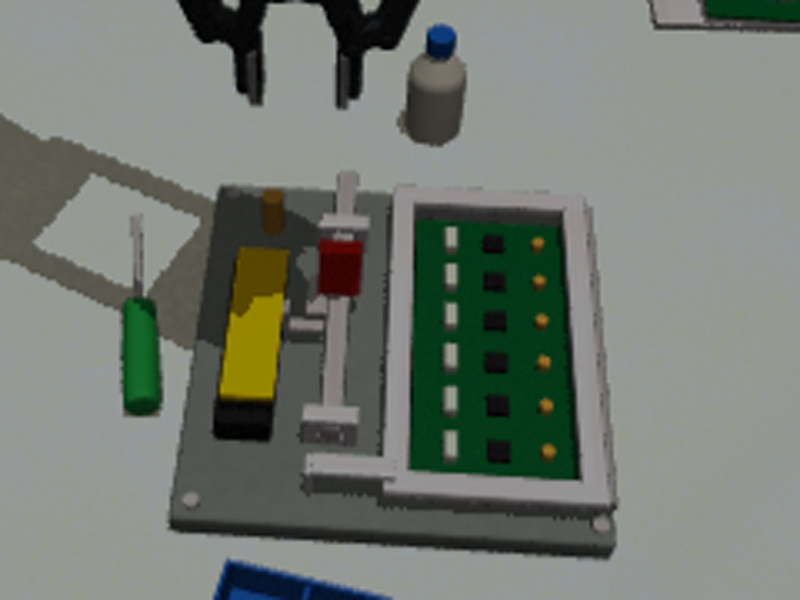

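The bolt's nose is out of the eye and the arm is clear. Now I'll check numerically that the catch is back up, the bolt has travelled fully and the bystanders haven't moved.

```bash
python3 - <<'E'
from h import *
cols={"y":((24,120,60),(36,255,255)),"r":None,"g":((50,120,40),(75,255,255)),"b":((105,150,40),(125,255,255))}
for i in (0,4,8):
    c=dict(np.load(f"scene{i}.npz")); k=big(mask(c,"y")); s=big(mask(c,"r"))
    print(i,"pad",k.min(0),k.max(0),(w2f(np.array(cv2.minAreaRect(ray(c,k,.0605)[:,:2].astype(np.float32)*1000)[0])/1000)*1000).round(1),
     "red",s.min(0),s.max(0),"tab near-bottom y@41", (w2f(ray(c,s[s[:,1]==s[:,1].max()].mean(0),.041)[0])*1000).round(1))
a=dict(np.load("scene0.npz"))["image"];b=dict(np.load("scene8.npz"))["image"]
print("pred pad shift px if down 11mm:",proj(c,np.r_[f2w(-.052,-.015),.0605])-proj(c,np.r_[f2w(-.052,-.015),.0495]))
for nm,(x0,y0,x1,y1),lo,hi in [("tub",(280,270,360,340),(105,150,30),(125,255,255)),("cap",(350,110,375,130),(100,120,30),(125,255,255)),("driver",(262,190,284,240),(50,120,30),(75,255,255)),("spacer",(303,162,319,182),(10,110,30),(22,255,255))]:
    r=[]
    for im in (a,b):
        h=cv2.cvtColor(np.ascontiguousarray(im[y0:y1,x0:x1]),cv2.COLOR_RGB2HSV); k=big(cv2.inRange(h,lo,hi)); r+=[k.min(0)+[x0,y0],k.max(0)+[x0,y0]]
    print(nm,[x.tolist() for x in r])
E
```

```text
0 pad [296 184] [316 229] [-51.3 -16. ] red [324 199] [337 215] tab near-bottom y@41 [  2.3 -23.2]
4 pad [296 204] [314 232] [-50.3 -47.7] red [324 208] [327 215] tab near-bottom y@41 [ -8.4 -23.9]
8 pad [296 184] [316 229] [-51.2 -16.6] red [326 182] [338 198] tab near-bottom y@41 [ 8.7 24.3]
pred pad shift px if down 11mm: [[-0.16349675 -3.12973263]]
tub [[287, 278], [347, 332], [287, 278], [347, 332]]
cap [[358, 117], [366, 127], [358, 117], [366, 127]]
driver [[267, 199], [277, 234], [267, 199], [277, 234]]
spacer [[309, 166], [314, 180], [308, 167], [314, 180]]
```

```bash
python3 -c "
from bench import ctrl
print(ctrl.hand_in())"
```

```text
the job is handed in; nothing more can be done
None
```

The bolt is fully open with the catch sprung back up behind it, and I've handed the job in, with the arm clear of the fixture (about 8.8 s used of the 32 s limit).

**What I did:** With the gripper about half open, I pressed the yellow bar to its bottom with one fingertip (about 9.5 N). Keeping it pressed, I pushed the red tab along fixture +y with the other fingertip. At the stop the side force rose to 20 N with no further motion. I then eased the side force, lifted straight up so the catch could rise, and moved clear.

**Last checks:**
- **Bolt:** in the scene view the tab had moved about 47.5 mm and the nose was out of the eye.
- **Catch:** the yellow bar was at exactly the same pixels as at the start. If it were still down it would be about 3 pixels off.
- **Bystanders:** the tub, bottle cap and screwdriver were at the same pixels. The spacer was within 1 pixel, with the arm's shadow now over it.
- **Wrist force:** about zero at the end.

**What disagreed or failed:**
- The wrist camera placed the tab 10 to 16 mm off along fixture y compared with the other views, and gave 51 mm of travel. I used it only to follow the motion, and relied on the force at the stop and the scene view.
- The fingertips appear to sit about 6 mm ahead of the TCP, not the 1.5 mm I first estimated. The contact force corrected this.
- One early move was refused because its rows were missing some keys. Nothing moved.

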